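Find the true blower rotor on the knife-edge balance

TASK

One of the two blower rotors on the slab is heavy on one side. Balance them on the knife-edge stand, paddles along the beam: leave the true one sitting on the balance with the beam level, and put the off-centre one upright in the reject tray; never let a rotor tip over.

Things in the scene. Friction and masses are not known exactly. Their poses are not given: they have to be found in the camera images.
- rotor_a: A two-paddle cast-aluminium rotor standing on its hub, 60 mm diameter x 28 mm; above it a 30 mm diameter boss, 30 to 60 mm over the foot, to grip from above. Two paddles along x reach 70 mm each way, 44 mm wide, 13 to 35 mm over the foot. 0.24 to 0.36 kg. Origin: centre of the foot's underside, z up. Looks just like rotor_b; either may be the off-centre one.
- rotor_b: Twin cast-aluminium rotor standing on its hub, 60 mm diameter x 28 mm; above it a 30 mm diameter boss, 30 to 60 mm over the foot, to grip from above. Two paddles along x reach 70 mm each way, 44 mm wide, 13 to 35 mm over the foot. 0.24 to 0.36 kg. Origin: centre of the foot's underside, z up. Exactly one rotor, drawn anew each time, has its centre of mass 13 to 17 mm off axis along x.
- seat (a point): Centre of the balance's seat, on its floor, 70 mm above the slab: square dish on a rocking beam, floor 64 mm wide, rims flaring outward to 7 mm high, guiding a hub within 5 mm. x along the 150 mm beam, y along the knife-edge axis, z up; rocks with the beam. Knife posts 50 mm either side along y end below the floor.
- beam (a joint): Beam tilt in rad, 0 level, positive: +x end down, stops +-0.18. Springs back level when empty; settles in about 1 s. True rotor seated, paddles along x: within 0.06 if well centred. Off-centre rotor: leans beyond 0.11 to its heavy side; the rotor leans too (boss shifts about 8 mm) and can be lifted off by its boss.
- tray: Reject tray: fixed open square dark steel tray, 190 x 190 mm outside, walls 4 mm thick and 22 mm high, floor 4 mm above the slab. Origin: centre of its underside; x, y along its sides.
Mind the look-alikes: they are no part of the job. Leave any brown or green look-alike of the part that bears seat alone.

How it is judged (in metres and radians):
At the end, for the whole second after the job is handed in: One rotor sits down in the balance seat (within 15 mm of centre, paddles within 15 degrees of the beam), beam within 0.09 rad of level; the other stands upright (within 10 degrees) on the tray floor, axis within 75 mm of its centre each way; both at rest (value of joint beam between -0.09 and 0.09 rad and ((horizontal distance between rotor_a and seat below 0.015 m and z of rotor_a in the frame of seat between -0.008 and 0.008 m and angle between the x axis of rotor_a and the x axis of seat, either way round below 0.26 rad and angle between rotor_a's own z axis and vertical below 0.12 rad and linear speed of each of rotor_a, rotor_b below 0.02 m/s and x of rotor_b in the frame of tray between -0.075 and 0.075 m and y of rotor_b in the frame of tray between -0.075 and 0.075 m and z of rotor_b in the frame of tray below 0.015 m and angle between rotor_b's own z axis and vertical below 0.17 rad) or (horizontal distance between rotor_b and seat below 0.015 m and z of rotor_b in the frame of seat between -0.008 and 0.008 m and angle between the x axis of rotor_b and the x axis of seat, either way round below 0.26 rad and angle between rotor_b's own z axis and vertical below 0.12 rad and linear speed of each of rotor_b, rotor_a below 0.02 m/s and x of rotor_a in the frame of tray between -0.075 and 0.075 m and y of rotor_a in the frame of tray between -0.075 and 0.075 m and z of rotor_a in the frame of tray below 0.015 m and angle between rotor_a's own z axis and vertical below 0.17 rad))); the robot touches nothing.
It fails at once if a rotor is tipped over (more than 45 degrees) (angle between any of rotor_a, rotor_b's own z axis and vertical above 0.785 rad).
It also fails if it takes over 72 s, if anything falls off the work surface, if the arm or the gripper's body presses on something with over 40 N, if the wrist force passes 120 N, or if a joint passes its speed limit or range.

ROBOT

A 6-joint arm with a two-finger parallel gripper is mounted at the origin on the work surface. World frame = base frame: x ahead of the robot, y to its left, z up, the work surface at z = 0. Lengths are in m, angles in degrees, forces in N, time in s.
With the tool pointing down it reaches from about 0.325 to 0.9 m from the base axis. Payload 3.5 kg.
Tool frame: the origin (TCP) lies at the very end of the fingers, on their centre line; the grasp point (between the pads) lies 19 mm behind it (env.pinch_z is the distance from the TCP to the grasp point, in m); z points along the fingers, y is the line along which they close (so a half turn about z gives the same grasp; the last joint's range is limited). The gripper opens to 85 mm and grips with 20 to 120 N. Pads are 22 mm wide; open, the fingers measure 114 mm over their backs; the gripper's body (76 mm by 85 mm) begins 54 mm behind the grasp point. The pads swing forward as they close: fully open they stand 13 mm farther back than shut.
Start: joints at [-82.758, 15.837, -1.513, 72.651, 0, 84.076], TCP at [0.142, -0.609, 0.231] pointing down, gripper open.
Joint ranges: [-178.77, 178.77], [-48.84, 107.48], [-61.69, 71.31], [-111.58, 123.2], [-90, 87.43], [-180, 180]. Speed limits (degrees/s): [147.25, 147.25, 180, 180, 180, 180].

INTERFACE

Orientations are given as [roll, pitch, yaw] about the fixed x, y, z axes, in that order (R = Rz(yaw) Ry(pitch) Rx(roll)).
In Python, from cell import env gives the robot as it stands.
- The arm moves only by the shell command python3 -m pendant 'ROWS' [FORCE]. ROWS is JSON, one flat list of numbers, 5 for each row, row after row: the shift along the tool's x, y, z in cm, then the turn about the tool's z in rad, then the finger opening in cm, from 0 to 8.54. A call has 1 to 12 rows; each row shifts and turns the commanded pose from where the row before left it, along the tool's axes as they then stand; what a row does not reach is not made up. A row lasts 1/12 s, in which the tool goes at most 41.7 mm and 7.16 degrees, less where a joint would pass 70% of its speed; a pose out of reach is approached as far as the arm can. A call is refused whole if a number of a shift passes 4.17 or a number of a turn 0.125, either way. A call with a gripper value outside its range is refused whole. The fingers move at their own pace and stop on an object; FORCE is the grip in N (left out, the last holds). Time passes only in rows, so rows that do not move let the fingers close. It gives the time, the measured TCP pose, the force, the opening and the grip force at its end, in the units of the state.
- env.get_state(): the state, without advancing time (a new reading comes with each control period).
- env.capture(name): name is "scene" or "side" or "wrist"; returns (picture, depth): 420x560x3 uint8, blue, green, red; 420x560 float32, m along the optical axis (not along the pixel's ray), 0 where there is no reading.
- env.camera_info(name): a dict with "fx", "fy", "cx", "cy" (pixels), "view" (4x4, takes a point from world to camera coordinates); the wrist camera has in their place "T_tool_cam" (4x4, takes a point from camera to tool coordinates, whose origin is the TCP and whose axes are the flange's). Camera axes: x right, y down, z forward; pixel columns grow to the right and rows downward; lengths in m; the calibration is good to about 2 mm. A picture is of the moment at which its call begins: read the wrist's pose just before it. camera_info takes no time and is no camera call.
- env.finish_job(): hands the job in; it is judged then, once.
The state is a dict: "clock": time; "qpos": joint angles; "qd": joint speeds; "joint_torque": joint torques, N m; "ee_pos": TCP position; "tool_rot": TCP orientation; "force": force on the tool from outside, world axes, zero at the start; "ft_torque": the same for the moment, N m; "opening": opening from 0.0 (shut) to 1.0 (fully open); "finger_force": force on a finger pad.
Only numpy, scipy, OpenCV 4.12 (cv2) and the standard library are available. Lean on these libraries where they do the work, as an engineer would, in place of code of your own. Each camera call takes 0.05 s, during which the arm holds its last target. There are 200 camera calls.

## Working session

There is one attempt and no reset: what is moved stays moved. The work goes in short steps, Python scripts to look and compute and a shell command to move; the robot and the scene stay as the last step left them, time stands still between calls to the robot, and variables do not carry over. Pictures are saved under pics/ and viewed, at most 10 in all, crops included, and the job is handed in when it is done.

```bash
ls; mkdir -p pics
python3 - <<'E'
from cell import env
import cv2,numpy as np
s=env.get_state();print(s)
for n in("scene","side"):
    im,d=env.capture(n);cv2.imwrite(f"pics/{n}0.png",im);np.save(f"pics/{n}0.npy",d);print(n,env.camera_info(n))
im,d=env.capture("wrist");cv2.imwrite("pics/wrist0.png",im);np.save("pics/wrist0.npy",d);print(env.camera_info("wrist"),env.pinch_z)
E
```

```text
pics
{'clock': 0.0, 'qpos': array([-8.27565649e+01,  1.58802318e+01, -1.59798838e+00,  7.26503926e+01,
        2.93221834e-04,  8.40749416e+01]), 'qd': array([ 0.03434328, -0.12639256, -0.13867871, -0.08844335, -0.03228215,
       -0.00514651]), 'joint_torque': array([-5.81738391e-05, -4.45510948e+01,  2.95202351e+01,  1.62521243e-02,
       -1.86760276e-04, -1.14518837e-06]), 'ee_pos': array([ 0.1422708 , -0.60779406,  0.23013711]), 'tool_rot': array([-1.79872105e+02, -1.35680216e-02,  1.31684781e+01]), 'force': array([-0.41090815,  0.26024469,  0.51332087]), 'ft_torque': array([-0.01931683,  0.02188278, -0.06349601]), 'finger_force': 0.0, 'opening': 1.0024240913141658}
scene {'fx': 453.46245757728457, 'fy': 453.46245757728457, 'cx': 277.75605711698336, 'cy': 209.90125170815878, 'view': array([[ 3.36359543e-01,  9.41733548e-01, -4.27463623e-04,
        -1.44421065e-01],
       [ 5.98653945e-01, -2.14171942e-01, -7.71844436e-01,
        -2.08789363e-01],
       [-7.26963350e-01,  2.59361339e-01, -6.35811280e-01,
         1.45189511e+00],
       [ 0.00000000e+00,  0.00000000e+00,  0.0
[... 170 characters left out ...]
99895226, -0.04408964, -0.01226749,  0.42627284],
       [-0.02520189,  0.75372765, -0.65670351,  0.0802693 ],
       [ 0.03820017, -0.65570629, -0.75404908,  0.94165054],
       [ 0.        ,  0.        ,  0.        ,  1.        ]])}
{'fx': 292.6304022811347, 'fy': 292.6304022811347, 'cx': 275.00000274577116, 'cy': 207.72648954103107, 'T_tool_cam': array([[ 1.17407820e-04, -9.50852648e-01, -3.09643711e-01,
         7.91052426e-02],
       [ 9.99999936e-01,  7.00615840e-06,  3.57656183e-04,
         5.00283776e-04],
       [-3.37908916e-04, -3.09643733e-01,  9.50852588e-01,
        -1.42239096e-01],
       [ 0.00000000e+00,  0.00000000e+00,  0.00000000e+00,
         1.00000000e+00]])} 0.0187
```

View pics/scene0.png

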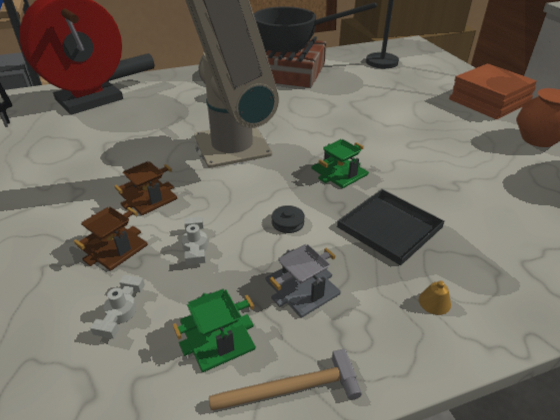

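View pics/side0.png

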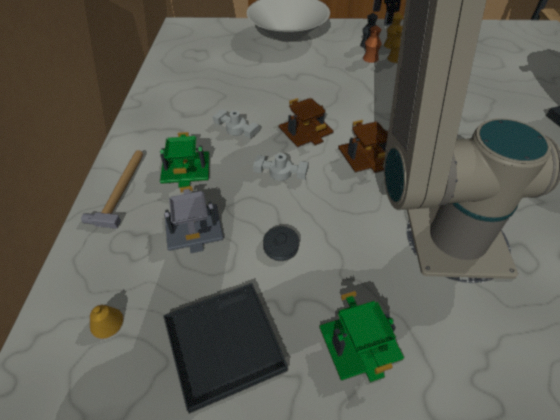

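The scene picture shows five balance-like stands: brown at (145,187) and (110,237), green at (342,162) and (217,328), and grey at (303,277). The task says to leave brown and green alone, so the grey one is the real balance. The rotors are at (195,240) and (118,302), and the tray is at (390,224). Next I'll measure them and take an enlarged crop to confirm.

```bash
cat > h.py <<'E'
from cell import env
import cv2,numpy as np
from scipy.spatial.transform import Rotation as R
def cloud(n,d,pose=None):
    i=env.camera_info(n);v,u=np.nonzero(d>0);z=d[v,u]
    P=np.c_[(u-i["cx"])/i["fx"]*z,(v-i["cy"])/i["fy"]*z,z]
    if n=="wrist":
        T=i["T_tool_cam"];P=P@T[:3,:3].T+T[:3,3]
        W=P@R.from_euler("xyz",pose[1],degrees=True).as_matrix().T+pose[0]
    else:
        V=np.linalg.inv(i["view"]);W=P@V[:3,:3].T+V[:3,3]
    return W,u,v
def near(W,c,r,z0,z1): 
    return W[(np.hypot(W[:,0]-c[0],W[:,1]-c[1])<r)&(W[:,2]>z0)&(W[:,2]<z1)]
def axis(p):
    q=p[:,:2]-p[:,:2].mean(0);w,v=np.linalg.eigh(q.T@q);a=v[:,1];return np.degrees(np.arctan2(a[1],a[0]))%180
def rect(p): return cv2.minAreaRect((p[:,:2]*1000).astype(np.float32))
E
python3 - <<'E'
from h import *
for n in("scene","side"):
    d=np.load(f"pics/{n}0.npy");W,u,v=cloud(n,d)
    seeds={"scene":dict(r1=(195,240),r2=(119,300),bal=(303,263),tray=(390,224)),"side":dict(r1=(282,165),r2=(236,125),bal=(190,208),tray=(225,343))}[n]
    for k,(a,b) in seeds.items():
        c=np.median(W[(abs(u-a)<3)&(abs(v-b)<3)],0);print(n,k,c.round(3))
        if k[0]=="r":
            t=near(W,c,.08,.056,.066);print(" boss",len(t),t.mean(0).round(4),rect(t)); c2=t.mean(0)
            t=near(W,c2,.085,.028,.040);print(" paddles",len(t),rect(t),axis(t))
        elif k=="bal":
            t=near(W,c,.06,.066,.074);print(" floor",len(t),t.mean(0).round(4),rect(t))
            t=near(W,c,.07,.066,.085);print(" dish",len(t),t.mean(0).round(4),rect(t))
            t=near(W,c,.12,.03,.085);print(" all",rect(t),axis(t))
        else:
            t=near(W,c,.15,.014,.03);print(" rim",rect(t),np.percentile(t[:,2],[5,95]))
im=cv2.imread("pics/scene0.png")[190:340,60:380];cv2.imwrite("pics/crop1.png",cv2.resize(im,None,fx=2.5,fy=2.5,interpolation=cv2.INTER_CUBIC))
E
```

```text
scene r1 [ 0.436 -0.208  0.033]
 boss 104 [ 0.4229 -0.2087  0.0601] ((420.8049621582031, -208.4765625), (28.004749298095703, 31.887792587280273), 79.64624786376953)
 paddles 537 ((421.67962646484375, -208.72296142578125), (58.15291976928711, 144.7640838623047), 86.45018768310547) 170.15925322142886
scene r2 [ 0.575 -0.387  0.051]
 boss 160 [ 0.5641 -0.3924  0.0602] ((563.454345703125, -391.9450988769531), (30.172210693359375, 28.89956283569336), 25.89266586303711)
 paddles 931 ((562.8698120117188, -392.69268798828125), (59.36965560913086, 142.1154327392578), 59.01870346069336) 147.76129105627683
scene bal [ 0.62  -0.012  0.07 ]
 floor 882 [ 0.625  -0.0126  0.0701] ((624.8733520507812, -13.315040588378906), (99.19673919677734, 98.2301254272461), 54.69424057006836)
 dish 1210 [ 0.6225 -0.0113  0.0723] ((628.0660400390625, -8.417709350585938), (116.60578155517578, 106.04010009765625), 71.0109634399414)
 all ((625.6160888671875, -13.916053771972656), (141.07382202148438, 107.22540283203125), 73.42705535888672) 109.24771552324351
scene tray [0.51  0.273 0.004]
 rim ((515.068603515625, 267
[... 599 characters left out ...]
150390625, -390.1323547363281), (50.680992126464844, 145.6934356689453), 59.17734146118164) 148.06554200046335
side bal [ 0.621 -0.015  0.069]
 floor 756 [ 0.6248 -0.0142  0.0694] ((623.2874755859375, -12.880447387695312), (101.08843994140625, 99.0206298828125), 44.29790496826172)
 dish 1026 [ 0.6253 -0.0147  0.0715] ((623.470703125, -13.071571350097656), (108.47877502441406, 107.19607543945312), 65.66807556152344)
 all ((624.4767456054688, -11.787261962890625), (107.853759765625, 141.77328491210938), 50.10604476928711) 106.4173291040196
side tray [0.511 0.271 0.003]
 rim ((513.7177734375, 271.7403564453125), (190.2842559814453, 191.20729064941406), 24.97338104248047) [0.01505852 0.02281504]
```

View pics/crop1.png

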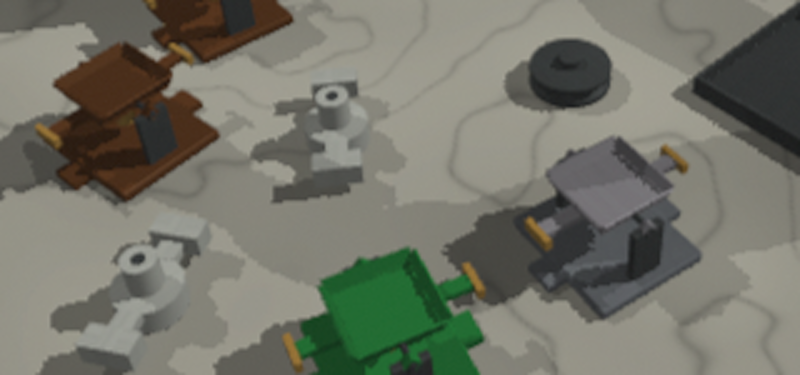

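The crop confirms the grey stand at crop (605,185), which is scene (302,264), as the balance. Its beam has yellow tips at crop (538,232) and (675,158). The rotors are at crop (335,130) and (150,280). I'll turn the tool first, then work out the beam axis.

```bash
cat >> h.py <<'E'
def go(x,y,z=None,yaw=None):
    s=env.get_state();p=s["ee_pos"];r=s["tool_rot"]
    M=R.from_euler("xyz",r,degrees=True).as_matrix();d=np.array([x,y,p[2] if z is None else z])-p
    print("yaw",r.round(2),"pos",p.round(4),"tool cm",(M.T@d*100).round(2),"turn rad",None if yaw is None else round(-np.radians((yaw-r[2]+180)%360-180),3),"t",round(s["clock"],2))
E
python3 - <<'E'
from h import *
for n in("scene","side"):
    im=cv2.imread(f"pics/{n}0.png");d=np.load(f"pics/{n}0.npy");W,u,v=cloud(n,d)
    hsv=cv2.cvtColor(im,cv2.COLOR_BGR2HSV)[v,u]
    m=(hsv[:,0]>10)&(hsv[:,0]<30)&(hsv[:,1]>110)&(np.hypot(W[:,0]-.6245,W[:,1]+.013)<.1)
    q=W[m];print(n,len(q))
    k=cv2.kmeans(q.astype(np.float32),2,None,(3,50,1e-5),5,cv2.KMEANS_PP_CENTERS)[2];print(k, "axis",np.degrees(np.arctan2(*(k[0]-k[1])[1::-1]))%180)
    t=near(W,(.6245,-.013),.07,.0735,.085);print("rim",len(t),rect(t))
E
python3 -m pendant '[0,0,0,-0.124,8.5, 0,0,0,-0.124,8.5, 0,0,0,-0.124,8.5, 0,0,0,-0.124,8.5, 0,0,0,-0.124,8.5, 0,0,0,-0.124,8.5, 0,0,0,-0.124,8.5, 0,0,0,-0.124,8.5, 0,0,0,-0.124,8.5, 0,0,0,-0.124,8.5, 0,0,0,-0.124,8.5]' 80
python3 -m pendant '[0,0,0,-0.124,8.5, 0,0,0,-0.124,8.5, 0,0,0,-0.124,8.5, 0,0,0,-0.124,8.5, 0,0,0,-0.124,8.5, 0,0,0,-0.124,8.5, 0,0,0,-0.124,8.5, 0,0,0,-0.124,8.5, 0,0,0,-0.124,8.5, 0,0,0,-0.124,8.5, 0,0,0,-0.124,8.5]' 80
python3 -c "
from h import *
go(.4215,-.207,.15,170)"
```

```text
scene 98
[[ 0.64743346 -0.08416422  0.06278034]
 [ 0.6088345   0.05654305  0.06439079]] axis 105.34008
rim 338 ((621.9486083984375, -14.686874389648438), (88.65128326416016, 83.44877624511719), 16.30186653137207)
side 92
[[ 0.6028505   0.05975102  0.0625095 ]
 [ 0.64367205 -0.08101899  0.06346072]] axis 106.17149
rim 280 ((624.1133422851562, -12.333568572998047), (81.0594482421875, 83.78912353515625), 16.1444149017334)
clock: 1.07
ee_pos: [0.1423, -0.6082, 0.2308]
tool_rot: [-180.0, -0.1, 91.7]
force: [0.3, -0.6, -0.1]
opening: 0.998
finger_force: 0.0
clock: 1.98
ee_pos: [0.1423, -0.6082, 0.2308]
tool_rot: [179.9, -0.0, 169.8]
force: [0.0, 0.2, 0.3]
opening: 0.994
finger_force: 0.0
yaw [ 1.7994e+02 -2.0000e-02  1.6982e+02] pos [ 0.1423 -0.6082  0.2308] tool cm [-20.39  44.42   8.12] turn rad -0.003 t 1.98
```

```bash
python3 -m pendant '[-1.7,3.7,0,0,8.5, -1.7,3.7,0,0,8.5, -1.7,3.7,0,0,8.5, -1.7,3.7,0,0,8.5, -1.7,3.7,0,0,8.5, -1.7,3.7,0,0,8.5, -1.7,3.7,0,0,8.5, -1.7,3.7,0,0,8.5, -1.7,3.7,0,0,8.5, -1.7,3.7,1,0,8.5, -1.7,3.7,2,0,8.5, -1.7,3.7,2,0,8.5]'
python3 -m pendant '[0,0,2,0,8.5, 0,0,1,0,8.5, 0,0,0,0,8.5, 0,0,0,0,8.5, 0,0,0,0,8.5]'
cat >> h.py <<'E'
def rotor(c,zf=0,save=None):
    s=env.get_state();im,d=env.capture("wrist");W,u,v=cloud("wrist",d,(s["ee_pos"],s["tool_rot"]))
    t=near(W,c,.06,zf+.055,zf+.066);b=rect(t);print("boss",len(t),t.mean(0).round(4),b)
    p=near(W,t.mean(0),.085,zf+.028,zf+.040);print("pad",len(p),rect(p),axis(p))
    if save: cv2.imwrite(save,im)
    return t.mean(0)
E
python3 -c "
from h import *
rotor((.4215,-.207),save='pics/w1.png');go(.4215,-.207,.05,170)"
```

```text
clock: 2.98
ee_pos: [0.4214, -0.2136, 0.1849]
tool_rot: [-179.9, 0.1, 169.5]
force: [0.7, -0.7, 1.0]
opening: 0.995
finger_force: 0.0
clock: 3.4
ee_pos: [0.4203, -0.2163, 0.1556]
tool_rot: [-180.0, 0.1, 169.4]
force: [0.0, 0.1, 0.2]
opening: 0.994
finger_force: 0.0
boss 937 [ 0.4205 -0.2068  0.0595] ((421.21942138671875, -207.21046447753906), (30.016376495361328, 29.883840560913086), 81.46070861816406)
pad 4104 ((421.21209716796875, -206.98529052734375), (58.66946029663086, 139.77261352539062), 79.4418716430664) 170.25501070505345
yaw [-1.7994e+02  1.2000e-01  1.6935e+02] pos [ 0.4205 -0.2165  0.1559] tool cm [ 0.1   0.97 10.59] turn rad -0.011 t 3.45
```

View pics/w1.png

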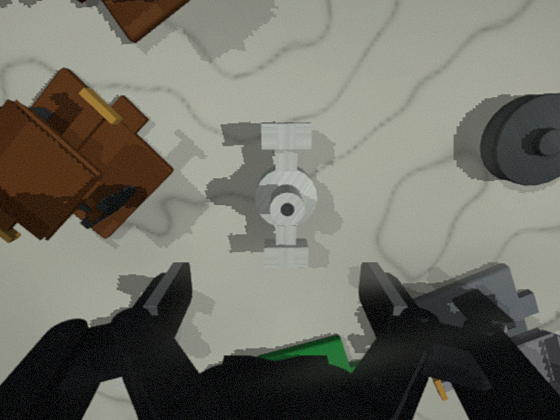

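The wrist picture shows the rotor boss at (287,208), its paddles running vertically in the image between my fingers, and the fingers clear of the brown stand. I'll go down and grip.

```bash
python3 -m pendant '[0.1,0.94,0.8,-0.011,8.5, 0,0,1.5,0,8.5, 0,0,1.6,0,8.5, 0,0,1.6,0,8.5, 0,0,1.6,0,8.5, 0,0,1.6,0,8.5, 0,0,1.6,0,8.5, 0,0,1,0,8.5, 0,0,0.6,0,8.5, 0,0,0.5,0,8.5, 0,0,0,0,8.5, 0,0,0,0,8.5]' 80
python3 -m pendant '[0,0,0,0,5,0,0,0,0,4,0,0,0,0,3,0,0,0,0,2,0,0,0,0,1.5,0,0,0,0,1.5,0,0,0,0,1.5,0,0,0,0,1.5,0,0,0,0,1.5]' 80
python3 -c "
from h import *
go(.4212,-.2071,.032,170.2)"
```

```text
clock: 4.45
ee_pos: [0.4212, -0.2058, 0.031]
tool_rot: [-180.0, 0.0, 170.1]
force: [0.4, -0.1, -0.5]
opening: 0.992
finger_force: 0.0
clock: 5.2
ee_pos: [0.4212, -0.206, 0.0312]
tool_rot: [-180.0, 0.0, 170.1]
force: [-1.8, -0.2, 5.0]
opening: 0.33
finger_force: 78.9
yaw [-1.7996e+02  4.0000e-02  1.7009e+02] pos [ 0.4212 -0.206   0.0312] tool cm [-0.02 -0.11 -0.08] turn rad -0.002 t 5.2
```

```bash
python3 -m pendant '[0,0,-0.5,0,1.5, 0,0,-1,0,1.5, 0,0,-1.5,0,1.5, 0,0,-2,0,1.5, 0,0,-2,0,1.5, 0,0,-2,0,1.5, 0,0,-2,0,1.5, 0,0,-1.5,0,1.5, 0,0,-0.5,0,1.5]'
python3 -m pendant '[0,0,0,0.06,1.5, 0,0,0,0.124,1.5, 0,0,0,0.124,1.5, 0,0,0,0.124,1.5, 0,0,0,0.124,1.5, 0,0,0,0.124,1.5, 0,0,0,0.124,1.5, 0,0,0,0.124,1.5, 0,0,0,0.124,1.5, 0,0,0,0.066,1.5, 0,0,0,0,1.5, 0,0,0,0,1.5]'
python3 -c "
from h import *
print(env.get_state()['force'],env.get_state()['ft_torque']);go(.624,-.013,.15,106)"
```

```text
clock: 5.95
ee_pos: [0.422, -0.2061, 0.1633]
tool_rot: [-179.9, 0.2, 170.1]
force: [0.8, -1.3, -2.6]
opening: 0.325
finger_force: 79.2
clock: 6.95
ee_pos: [0.4201, -0.205, 0.1599]
tool_rot: [-179.9, -0.1, 106.1]
force: [0.0, 0.2, -3.1]
opening: 0.331
finger_force: 79.2
[ 0.03800331  0.24179699 -3.0896857 ] [-0.04618909 -0.02114153  0.02986242]
yaw [-1.7994e+02 -8.0000e-02  1.0615e+02] pos [ 0.4201 -0.205   0.1599] tool cm [12.77 24.93  0.98] turn rad 0.003 t 6.95
```

```bash
python3 -m pendant '[0.1,1,0,0,1.5, 0.2,2,0,0,1.5, 0.3,3,0,0,1.5, 0.4,3.7,0,0,1.5, 0.4,3.7,0,0,1.5, 0.4,3.7,0,0,1.5, 0.4,3.3,0,0,1.5, 0.3,2.5,0,0,1.5, 0.2,1.5,0,0,1.5, 0.1,0.5,0,0,1.5, 0,0,0,0,1.5, 0,0,0,0,1.5]'
python3 - <<'E'
from h import *
s=env.get_state();im,d=env.capture("wrist");cv2.imwrite("pics/w2.png",im)
W,u,v=cloud("wrist",d,(s["ee_pos"],s["tool_rot"]))
c=(.624,-.013)
t=near(W,c,.07,.067,.073);print("floor",len(t),rect(t),t[:,2].mean())
t=near(W,c,.07,.0745,.085);print("rim",len(t),rect(t))
hsv=cv2.cvtColor(im,cv2.COLOR_BGR2HSV)[v,u]
q=W[(hsv[:,0]>10)&(hsv[:,0]<30)&(hsv[:,1]>110)&(np.hypot(W[:,0]-.6245,W[:,1]+.013)<.1)]
k=cv2.kmeans(q.astype(np.float32),2,None,(3,50,1e-5),5,cv2.KMEANS_PP_CENTERS)[2];print(len(q),k,k.mean(0),"axis",np.degrees(np.arctan2(*(k[0]-k[1])[1::-1]))%180)
go(.624,-.013,.15,106)
E
```

```text
clock: 7.95
ee_pos: [0.6516, -0.1096, 0.16]
tool_rot: [-179.9, -0.0, 106.1]
force: [0.3, -0.5, -3.2]
opening: 0.329
finger_force: 79.5
floor 10182 ((625.4806518554688, -11.640754699707031), (111.81587219238281, 70.27954864501953), 16.09198570251465) 0.06980475242071649
rim 3349 ((625.25048828125, -11.83675765991211), (82.03921508789062, 80.9322738647461), 16.205535888671875)
27 [[ 0.6593906  -0.09505627  0.24087451]
 [ 0.67311966 -0.01016423  0.06054978]] [ 0.6662551  -0.05261025  0.15071215] axis 80.81348
yaw [-1.7989e+02 -4.0000e-02  1.0604e+02] pos [ 0.6512 -0.1099  0.1601] tool cm [10.06  0.07  1.02] turn rad 0.001 t 8.0
```

View pics/w2.png

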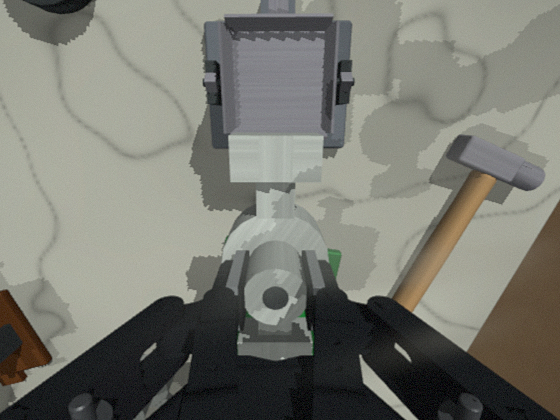

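The wrist picture shows the seat at about (277,80) with its rims square to the tool, the held rotor lined up with the beam, and the hammer well clear on the right. I'll carry the rotor over and set it down.

```bash
python3 -m pendant '[0.6,0.1,0,0,1.5, 1.2,0.09,0,0,1.5, 1.8,0,0,0,1.5, 2,0,0,0,1.5, 1.8,0,0,0,1.5, 1.4,0,0,0,1.5, 0.9,0,0,0,1.5, 0.4,0,0,0,1.5, 0.03,0,0,0,1.5, 0,0,0,0,1.5, 0,0,0,0,1.5]'
python3 -m pendant '[0,0,0.6,0,1.5, 0,0,1,0,1.5, 0,0,1,0,1.5, 0,0,0.9,0,1.5, 0,0,0.6,0,1.5, 0,0,0.4,0,1.5, 0,0,0.3,0,1.5,0,0,0.2,0,1.5,0,0,0,0,1.5,0,0,0,0,1.5]'
python3 -c "
from h import *
go(.625,-.012,.1012,106)"
```

```text
clock: 8.92
ee_pos: [0.6266, -0.0126, 0.1607]
tool_rot: [180.0, 0.0, 106.0]
force: [0.3, -0.6, -3.7]
opening: 0.33
finger_force: 79.5
clock: 9.75
ee_pos: [0.6265, -0.0119, 0.111]
tool_rot: [180.0, 0.0, 106.0]
force: [-1.4, -0.6, -2.8]
opening: 0.329
finger_force: 79.5
yaw [1.7997e+02 1.0000e-02 1.0604e+02] pos [ 0.6265 -0.0119  0.111 ] tool cm [ 0.04 -0.15  0.98] turn rad 0.001 t 9.75
```

```bash
python3 -m pendant '[0.04,-0.15,0.2,0,1.5, 0,0,0.3,0,1.5, 0,0,0.2,0,1.5, 0,0,0.1,0,1.5, 0,0,0.05,0,1.5, 0,0,0,0,1.5, 0,0,0,0,1.5]'
python3 -c "
from h import *
go(.625,-.012,.1012,106)"
```

```text
clock: 10.33
ee_pos: [0.6247, -0.012, 0.1021]
tool_rot: [-180.0, -0.0, 106.0]
force: [-0.2, -0.3, -1.9]
opening: 0.325
finger_force: 79.5
yaw [-180.     -0.    106.04] pos [ 0.6247 -0.012   0.1021] tool cm [-0.01  0.03  0.09] turn rad 0.001 t 10.33
```

```bash
python3 -m pendant '[0,0,0.05,0,2.6, 0,0,0,0,3.0, 0,0,0,0,3.4, 0,0,0,0,4, 0,0,0,0,5, 0,0,0,0,7, 0,0,0,0,8.5, 0,0,0,0,8.5, 0,0,-0.5,0,8.5, 0,0,-1.5,0,8.5, 0,0,-2,0,8.5, 0,0,-2,0,8.5]'
python3 -m pendant '[0,0,-2,0,8.5, 0,0,-1,0,8.5, 0,0,0,0,8.5,0,0,0,0,8.5,0,0,0,0,8.5,0,0,0,0,8.5,0,0,0,0,8.5]'
cat >> h.py <<'E'
def tilt(c=(.625,-.012),ax=106,save=None):
    s=env.get_state();im,d=env.capture("wrist");W,u,v=cloud("wrist",d,(s["ee_pos"],s["tool_rot"]))
    a=np.array([np.cos(np.radians(ax)),np.sin(np.radians(ax))]);b=np.array([a[1],-a[0]])
    q=(W[:,:2]-c);X=q@a;Y=q@b
    for lo,hi,yw in((-.072,-.035,.02),(.035,.072,.02),(-.014,.014,.014)):
        m=(X>lo)&(X<hi)&(abs(Y)<yw)&(W[:,2]>.085)&(W[:,2]<.15)
        print((lo,hi),m.sum(),np.median(X[m]).round(4),np.median(W[m,2]).round(4))
    t=near(W,c,.03,.122,.14);print("boss",len(t),rect(t),(np.array(rect(t)[0])/1000-c)@np.c_[a,b])
    p=near(W,c,.085,.09,.12);print("pad",rect(p),axis(p))
    if save: cv2.imwrite(save,im)
E
python3 -c "
from h import *
tilt(save='pics/w3.png');go(.625,-.012,.1,106)"
```

```text
clock: 11.33
ee_pos: [0.624, -0.0119, 0.1619]
tool_rot: [-179.9, -0.0, 106.0]
force: [-0.7, 0.5, -0.9]
opening: 0.992
finger_force: 0.0
clock: 11.92
ee_pos: [0.6236, -0.0119, 0.19]
tool_rot: [-179.8, -0.1, 106.0]
force: [0.0, 0.2, 0.4]
opening: 0.995
finger_force: 0.0
(-0.072, -0.035) 1602 -0.053 0.1038
(0.035, 0.072) 1925 0.0564 0.1046
(-0.014, 0.014) 1614 0.0045 0.1293
boss 1282 ((624.8056030273438, -13.148246765136719), (29.243289947509766, 29.85795021057129), 14.180571556091309) [-0.00105018 -0.00050337]
pad ((624.7633056640625, -13.37066650390625), (60.3325309753418, 140.38070678710938), 15.788675308227539) 105.57804322295276
yaw [-1.7987e+02 -6.0000e-02  1.0604e+02] pos [ 0.6238 -0.0119  0.1902] tool cm [-0.05  0.13  9.02] turn rad 0.001 t 11.97
```

View pics/w3.png

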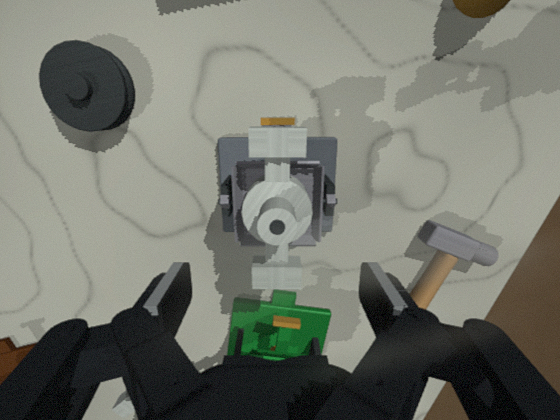

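The wrist picture shows the rotor seated square on the beam: paddles at (277,140) and (277,272), boss at (277,227). The paddle heights differ by only 0.8 mm, about 0.007 rad, so this is the true rotor and it stays. The other one goes to the tray.

```bash
python3 -m pendant '[-1.5,-0.7,0,0,8.5, -2.9,-1.36,0,0,8.5, -3.2,-1.5,0,0,8.5, -3.4,-1.6,0,0,8.5, -3.4,-1.6,0,0,8.5, -3.4,-1.6,0,0,8.5, -3.4,-1.6,0,0,8.5, -3.4,-1.6,0,0,8.5, -3.4,-1.6,0,0,8.5, -3.2,-1.5,0,0,8.5, -2.5,-1.2,0,0,8.5, -1,-0.44,0,0,8.5]'
python3 -m pendant '[0,0,0,-0.122,8.5, 0,0,0,-0.122,8.5, 0,0,0,-0.122,8.5, 0,0,0,-0.122,8.5, 0,0,0,-0.122,8.5, 0,0,0,-0.122,8.5, 0,0,0,0,8.5, 0,0,0,0,8.5, 0,0,0,0,8.5]'
python3 -c "
from h import *
rotor((.5625,-.391));go(.5625,-.391,.032,148)"
```

```text
clock: 12.97
ee_pos: [0.5627, -0.3945, 0.1907]
tool_rot: [-179.9, 0.0, 105.8]
force: [-1.1, 0.5, 0.4]
opening: 0.999
finger_force: 0.0
clock: 13.72
ee_pos: [0.5639, -0.39, 0.1913]
tool_rot: [180.0, -0.0, 147.9]
force: [0.3, 0.4, 1.1]
opening: 0.999
finger_force: 0.0
boss 731 [ 0.5616 -0.3909  0.0595] ((561.7743530273438, -391.0048828125), (28.390254974365234, 29.49725914001465), 57.2889404296875)
pad 3287 ((562.19140625, -391.5608825683594), (57.04783248901367, 140.6085968017578), 59.1253662109375) 148.44812632856878
yaw [ 1.7999e+02 -3.0000e-02  1.4788e+02] pos [ 0.5639 -0.3901  0.1914] tool cm [ 0.06 -0.15 15.94] turn rad -0.002 t 13.77
```

```bash
python3 -m pendant '[0.1,-0.18,1,-0.01,8.5, 0,0,2,0,8.5, 0,0,2.2,0,8.5, 0,0,2.2,0,8.5, 0,0,2.2,0,8.5, 0,0,2,0,8.5, 0,0,1.7,0,8.5, 0,0,1.2,0,8.5, 0,0,0.8,0,8.5, 0,0,0.65,0,8.5, 0,0,0,0,8.5, 0,0,0,0,8.5]'
python3 -m pendant '[0,0,0,0,5,0,0,0,0,4,0,0,0,0,3,0,0,0,0,2,0,0,0,0,1.5,0,0,0,0,1.5,0,0,0,0,1.5,0,0,0,0,1.5,0,0,0,0,1.5]' 80
python3 -m pendant '[0,0,-0.5,0,1.5, 0,0,-1,0,1.5, 0,0,-1.5,0,1.5, 0,0,-2,0,1.5, 0,0,-2,0,1.5, 0,0,-2.5,0,1.5, 0,0,-3,0,1.5, 0,0,-3,0,1.5, 0,0,-2,0,1.5, 0,0,-1,0,1.5, 0,0,0,0,1.5, 0,0,0,0,1.5]'
python3 -c "
from h import *
print(env.get_state()['force'],env.get_state()['ft_torque']);go(.514,.270,.21,148)"
```

```text
clock: 14.77
ee_pos: [0.5624, -0.3917, 0.0325]
tool_rot: [-180.0, 0.0, 148.5]
force: [0.9, -0.6, -0.3]
opening: 0.997
finger_force: 0.0
clock: 15.52
ee_pos: [0.5629, -0.392, 0.0331]
tool_rot: [-180.0, 0.1, 148.6]
force: [1.5, 0.9, 4.6]
opening: 0.326
finger_force: 79.3
clock: 16.52
ee_pos: [0.5616, -0.3912, 0.2163]
tool_rot: [180.0, -0.1, 148.6]
force: [-0.5, -0.9, -3.7]
opening: 0.331
finger_force: 79.1
[-0.45559106 -0.86525993 -3.66565742] [-0.02756086 -0.0078467  -0.03976129]
yaw [ 1.7999e+02 -7.0000e-02  1.4855e+02] pos [ 0.5616 -0.3912  0.2163] tool cm [38.56 53.92  0.69] turn rad 0.01 t 16.52
```

```bash
python3 -m pendant '[0.5,0.7,0,0,1.5, 1.2,1.7,0,0,1.5, 1.8,2.5,0,0,1.5, 2.1,2.95,0,0,1.5, 2.1,2.95,0,0,1.5, 2.1,2.95,0,0,1.5, 2.1,2.95,0,0,1.5, 2.1,2.95,0,0,1.5, 2.1,2.95,0,0,1.5, 2.1,2.95,0,0,1.5, 2.1,2.95,0,0,1.5, 2.1,2.95,0,0,1.5]'
python3 -m pendant '[2.1,2.95,0,0,1.5, 2.1,2.95,0,0,1.5, 2.1,2.95,0,0,1.5, 2.1,2.95,0,0,1.5, 2.1,2.95,0,0,1.5, 2.1,2.95,0,0,1.5, 1.8,2.5,0,0,1.5, 1.2,1.7,0,0,1.5, 0.5,0.7,0,0,1.5, 0,0,0,0,1.5, 0,0,0,0,1.5]'
python3 -c "
from h import *
s=env.get_state();im,d=env.capture('wrist');W,u,v=cloud('wrist',d,(s['ee_pos'],s['tool_rot']))
t=near(W,(.514,.270),.15,.015,.03);print(len(t),rect(t))
go(.514,.270,.038,148)"
```

```text
clock: 17.52
ee_pos: [0.5324, -0.004, 0.2146]
tool_rot: [-179.9, -0.3, 148.6]
force: [0.4, 0.1, -2.8]
opening: 0.327
finger_force: 79.2
clock: 18.43
ee_pos: [0.5142, 0.2699, 0.2155]
tool_rot: [-179.8, -0.1, 148.6]
force: [0.2, 0.3, -2.5]
opening: 0.327
finger_force: 79.3
2196 ((515.2825317382812, 270.4531555175781), (191.27708435058594, 190.91519165039062), 25.0883731842041)
yaw [-1.7984e+02 -6.0000e-02  1.4853e+02] pos [0.5147 0.2693 0.2159] tool cm [ 0.07  0.07 17.79] turn rad 0.009 t 18.48
```

```bash
python3 -m pendant '[0.07,0.07,1,0,1.5, 0,0,2,0,1.5, 0,0,2.5,0,1.5, 0,0,2.5,0,1.5, 0,0,2.5,0,1.5, 0,0,2.5,0,1.5, 0,0,2,0,1.5, 0,0,1.2,0,1.5, 0,0,0.6,0,1.5, 0,0,0.4,0,1.5, 0,0,0,0,1.5, 0,0,0,0,1.5]'
python3 -c "
from h import *
go(.515,.270,.038,148)"
```

```text
clock: 19.48
ee_pos: [0.5165, 0.2716, 0.0462]
tool_rot: [179.9, 0.1, 148.5]
force: [-0.0, 0.4, -2.3]
opening: 0.325
finger_force: 79.4
yaw [1.7991e+02 7.0000e-02 1.4854e+02] pos [0.5165 0.2716 0.0462] tool cm [ 0.04 -0.22  0.82] turn rad 0.009 t 19.48
```

```bash
python3 -m pendant '[0,0,0.3,0,1.5, 0,0,0.25,0,1.5, 0,0,0.15,0,1.5, 0,0,0.1,0,1.5, 0,0,0.05,0,1.5, 0,0,0,0,1.5, 0,0,0,0,2.6, 0,0,0,0,3, 0,0,0,0,3.5, 0,0,0,0,5, 0,0,0,0,7, 0,0,0,0,8.5]'
python3 -m pendant '[0,0,0,0,8.5, 0,0,-0.5,0,8.5, 0,0,-1.5,0,8.5, 0,0,-2,0,8.5, 0,0,-2.5,0,8.5, 0,0,-2.5,0,8.5, 0,0,-2.5,0,8.5, 0,0,-2,0,8.5, 0,0,-2,0,8.5, 0,0,-1,0,8.5, 0,0,0,0,8.5, 0,0,0,0,8.5]'
python3 - <<'E'
from h import *
rotor((.515,.270),.004)
W,u,v=cloud("side",(r:=env.capture("side"))[1]);cv2.imwrite("pics/side1.png",r[0])
q=W[:,:2]-(.625,-.012);a=np.array([np.cos(np.radians(106)),np.sin(np.radians(106))]);b=np.array([a[1],-a[0]])
for lo,hi in((-.068,-.035),(.035,.068)):
    m=(q@a>lo)&(q@a<hi)&(abs(q@b)<.02)&(W[:,2]>.095)&(W[:,2]<.13);print(m.sum(),np.median(W[m,2]))
t=near(W,(.625,-.012),.03,.122,.14);print(len(t),t.mean(0))
E
```

```text
clock: 20.48
ee_pos: [0.5156, 0.2715, 0.0368]
tool_rot: [180.0, 0.0, 148.6]
force: [-0.5, -0.0, 0.1]
opening: 0.819
finger_force: 0.0
clock: 21.48
ee_pos: [0.5156, 0.2715, 0.2018]
tool_rot: [180.0, 0.0, 148.6]
force: [-0.5, -0.0, -0.3]
opening: 0.998
finger_force: 0.0
boss 705 [0.5145 0.2716 0.0635] ((515.3067626953125, 271.6065673828125), (29.05801010131836, 29.91748809814453), 58.362098693847656)
pad 3126 ((515.2484130859375, 271.62506103515625), (58.214778900146484, 139.9119873046875), 57.63504409790039) 147.86683669228708
0 nan
0 nan
0 [nan nan nan]
  return _methods._mean(a, axis=axis, dtype=dtype,
  ret = ret.dtype.type(ret / rcount)
<stdin>:7: RuntimeWarning: Mean of empty slice.
  ret = um.true_divide(
```

View pics/side1.png

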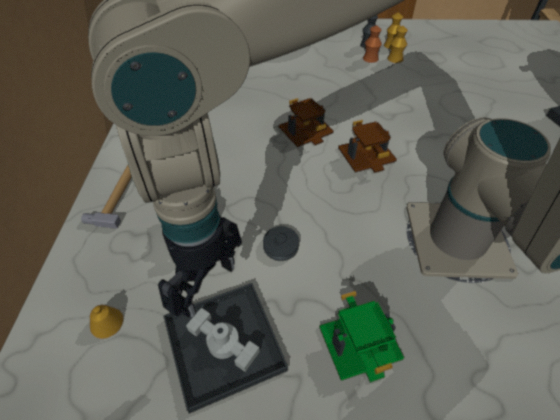

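The side picture shows the second rotor standing upright in the tray at (222,340). The arm hides the balance, so I'll check that from the scene camera.

Run:
```python
from h import *
r=env.capture("scene");W,u,v=cloud("scene",r[1]);cv2.imwrite("pics/scene1.png",r[0])
q=W[:,:2]-(.625,-.012);a=np.array([np.cos(np.radians(106)),np.sin(np.radians(106))]);b=np.array([a[1],-a[0]])
for lo,hi in((-.068,-.035),(.035,.068)):
    m=(q@a>lo)&(q@a<hi)&(abs(q@b)<.02)&(W[:,2]>.095)&(W[:,2]<.13);print(m.sum(),np.median(W[m,2]))
t=near(W,(.625,-.012),.03,.122,.14);print(len(t),t.mean(0))
```

```text
186 0.1036826607885033
217 0.10448549527750273
160 [ 0.62685376 -0.01607988  0.12904842]
```

View pics/scene1.png

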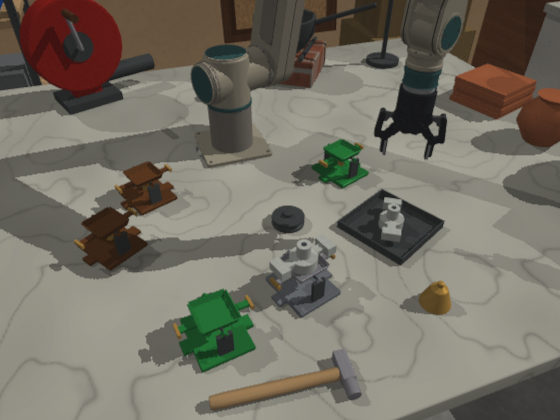

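The scene picture shows one rotor level on the grey balance at (303,258) and the other upright in the tray at (392,220). The gripper is clear of both. I'm handing in.

```bash
python3 -c "
from cell import env
print(env.finish_job())"
```

```text
the job is handed in; nothing more can be done
None
```

The job is handed in at about 21.5 s: the true rotor sits on the grey balance with the beam about 0.007 rad from level, and the other stands upright in the reject tray; I took that one to be off-centre because the first balanced level, and did not weigh it separately.

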